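# Pack the sharpening kit in layers

### The arm

A 6-joint arm with a two-finger parallel gripper is mounted at the origin on the work surface. World frame = base frame: x ahead of the robot, y to its left, z up, the work surface at z = 0. Lengths are in m, angles in rad, forces in N, time in s.
With the tool pointing down it reaches from about 0.4 to 0.825 m from the base axis. Payload 7 kg.
Tool frame: the origin (TCP) lies at the very end of the fingers, on their centre line; the grasp point (between the pads) lies hold_point_z behind it (hold_point_z is the distance from the TCP to the grasp point, in m); y points along the fingers, z is the direction in which the jaws open and shut, and the axes are right-handed (so a half turn about y gives the same grasp; the last joint's range is limited). The gripper opens to 88 mm and grips with 3 to 60 N. Pads are 19 mm wide; open, the fingers measure 130 mm over their backs; the gripper's body (78 mm by 193 mm) begins 47 mm behind the grasp point.
Start: joints at [-0.987, 0.359, 0.012, 0, -1.224, -0.288], TCP at [0.197, -0.646, 0.227] pointing down, gripper open.
Joint ranges: [-3.07, 3.07], [-1.43, 2.12], [-1.02, 1.25], [-3.03, 1.67], [-3.05, -0], [-3.03, 3.03]. Speed limits (rad/s): [2.39, 2.39, 3.01, 3.14, 3.14, 3.14].

### API

Orientations are given as a unit quaternion [x, y, z, w].
In Python, from rig import get_state, read_camera, get_calibration, finish_job, search_frame, outline_of, tip_of, hold_point_z gives the robot as it stands.
- The arm moves only by the tool play_rows, never from a script. Its argument "deltas" is text: rows parted by semicolons, each of 7 numbers parted by spaces: the closure in counts, from 0 (fully open) to 255 (shut), then the shift along the world's x, y, z in cm, then the turn, a rotation vector about the world's x, y, z in degrees. In form: claw dx dy dz rx ry rz; .... A call has 1 to 12 rows; each row is the pose to reach, as a shift and turn from the pose measured when the call began; what a row does not reach only later rows make up. A row lasts 1/8 s, in which the tool goes at most 62.5 mm and 10.7 degrees, less where a joint would pass 70% of its speed; a pose out of reach is approached as far as the arm can. A call with a gripper value outside its range is refused whole. The fingers move at their own pace and stop on an object; "squeeze" is the grip in N (left out, the last holds). Time passes only in rows, so rows that repeat a pose let the fingers close. It gives the time, the measured TCP pose, the force and the opening at its end, in the units of the state.
- get_state(): the state, without advancing time (a new reading comes with each control period).
- read_camera(name): name is "scene" or "top"; returns the picture (384x512x3 uint8, red, green, blue); there is no depth.
- get_calibration(name): a dict with "mtx" (3x3 intrinsics, pixels), "position" and "orientation" of the camera in the world. Camera axes: x right, y down, z forward; pixel columns grow to the right and rows downward; lengths in m; the calibration is good to about 2 mm. A picture is of the moment at which its call begins. get_calibration takes no time and is no camera call.
- finish_job(): hands the job in, once; it reports no verdict.
Trained networks look in the newest picture that a camera, given by its name, has taken for a name from the list of things; names that differ only in an ending like _2 or _b are one class to them, and where a whole thing is asked for, a point or a joint stands for the part that bears it (a point fixed in the world has none). Each returns a list of dicts, best first, with "score" (0 to 1); they miss things now and then, are a little off and sometimes report something else, mostly with a low value. They report only what shows in the picture. A call takes as long as a camera call.
- search_frame(camera, name): "point" ([x, y, z] in m, in world coordinates, good to about 4 mm: the middle of the surface that is visible of it).
- outline_of(camera, name): "mask" (384x512 bool, what is visible of it).
- tip_of(camera, name): "point" ([x, y, z] in m, in world coordinates, good to about 4 mm: a listed point, or the origin of a listed thing).
The state is a dict: "t": time; "joint_positions": joint angles; "joint_vel": joint speeds; "joint_torque": joint torques, N m; "tcp_pos": TCP position; "eef_rot": TCP orientation; "ft_force": force on the tool from outside, world axes, zero at the start; "wrist_torque": the same for the moment, N m; "width": finger opening in m.
Only numpy, scipy, OpenCV 4.12 (cv2) and the standard library are available. Lean on these libraries where they do the work, as an engineer would, in place of code of your own. Each camera call takes 0.05 s, during which the arm holds its last target. There are 200 camera calls.

### The job

Pack the sharpening kit: set the long and the short whetstone gently (never dropped, they chip) and flat into their own bays in the wooden case, then lay the empty tray level on top of them between the corner posts, then put the round tin in the tray's round frame and the bar of polishing compound in its rectangular frame. Leave the mug, the knife and the brush alone, and let go of everything.

Things in the scene. Friction and masses are not known exactly. Their poses are not given: they have to be found in the camera images.
- case: Fixed wooden case 172 (x) x 178 (y) mm; origin: underside centre. Floor 6 mm thick. Bays along x: long 156x68 centred y=+47 mm, short 106x68 at y=-47, both x=0. Walls, bay end fillers and the 26 mm rib between bays have tops at 18 mm; stones stand 18 mm above these, so keep fingertips above them. Corner posts to 52 mm leave 156 x 162 for the tray, which rests on the stones, underside at 36 mm.
- long_stone_c (a point): Long grey whetstone, 140 (its x) x 52 (its y) x 30 mm, about 0.46 kg, lying flat; the point is its centre, 15 mm above its underside. It may go in either way round.
- short_stone_c (a point): Short grey whetstone, 90 (its x) x 52 (its y) x 30 mm, about 0.3 kg, lying flat; the point is its centre, 15 mm above its underside. Same height as the long one. It may go in either way round.
- tray_c (a point): Plywood tray 144 (x) x 150 (y) mm, 0.16 kg, floor 5 thick, rim 11 high; point: 20 mm above its underside's centre. Dark central handle 60 (x) x 12 (y), top 20 above the point: pinch across y. Dark frames 4 high on the floor, at x=0: rectangular (70 x, 52 y inside, for the bar) at y=+38.5; round (60 inside, for the tin) at y=-38.5. Lies in the case either way round, x along the case's x.
- tin_c (a point): Closed round metal tin, diameter 44, height 28 mm, about 0.07 kg, standing upright; the point is its centre, 14 mm above its underside. In the tray, the tray's handle is close on one side, so hold it with the fingers along the tray's x.
- bar_c (a point): Reddish-brown block of polishing compound, 54 (its x) x 36 (its y) x 30 mm, about 0.1 kg, lying flat; point: its centre, 15 mm above its underside. Its x goes along the tray's x, either way round. In the tray the handle is only 14 mm beside it, so hold it across its 54 mm length.
- mug_c (a point): Bystander: white mug, diameter 76, height 85 mm; the point is its centre. Leave alone.
- knife_c (a point): Bystander: kitchen knife with dark handle, 280 mm long, lying flat; the point is near its middle. Leave alone.
- brush: Bystander: brush lying on the bench, handle towards its -x; the origin is under it. Leave alone.

How it is judged:
On the way, in this order (a step that is already met when the one before it is completed fails the run):
1. both stones lie flat in their own bays, let go (x of long_stone_c in the frame of case between -0.011 and 0.011 m and y of long_stone_c in the frame of case between 0.036 and 0.058 m and z of long_stone_c in the frame of case between 0.018 and 0.024 m and angle between each of long_stone_c, short_stone_c's own z axis and vertical below 0.06 rad and linear speed of each of long_stone, short_stone below 0.02 m/s and angular speed of each of long_stone, short_stone below 0.2 rad/s and angle between the x axis of long_stone_c and the x axis of case, either way round below 0.2 rad and x of short_stone_c in the frame of case between -0.011 and 0.011 m and y of short_stone_c in the frame of case between -0.058 and -0.036 m and z of short_stone_c in the frame of case between 0.018 and 0.024 m and angle between the x axis of short_stone_c and the x axis of case, either way round below 0.25 rad and contact force between the fingers and long_stone below 0.1 N and contact force between the fingers and short_stone below 0.1 N), for 0.2 s.
2. the tray, still empty, lies level on the stones between the posts, let go (x of tray_c in the frame of case between -0.009 and 0.009 m and y of tray_c in the frame of case between -0.009 and 0.009 m and z of tray_c in the frame of case between 0.053 and 0.059 m and angle between tray_c's own z axis and vertical below 0.06 rad and linear speed of tray below 0.02 m/s and angular speed of tray below 0.2 rad/s and angle between the x axis of tray_c and the x axis of case, either way round below 0.15 rad and contact force between the fingers and tray below 0.1 N and horizontal distance between each of tin_c, bar_c and tray_c above 0.085 m), for 0.2 s.
At the end, for the whole second after the job is handed in: Stones flat in their own bays (centres within 11 mm, height 3 mm, along the case), tray level on them between the posts (9 mm, height 3 mm, 0.15 rad, either way round), tin in the round and bar along the rectangular frame (11 mm, flat on the tray floor), all at rest and released (x of long_stone_c in the frame of case between -0.011 and 0.011 m and y of long_stone_c in the frame of case between 0.036 and 0.058 m and z of long_stone_c in the frame of case between 0.018 and 0.024 m and angle between each of long_stone_c, short_stone_c, tray_c, tin_c, bar_c's own z axis and vertical below 0.06 rad and linear speed of each of long_stone, short_stone, tray, tin, bar below 0.02 m/s and angular speed of each of long_stone, short_stone, tray, tin, bar below 0.2 rad/s and angle between the x axis of long_stone_c and the x axis of case, either way round below 0.2 rad and x of short_stone_c in the frame of case between -0.011 and 0.011 m and y of short_stone_c in the frame of case between -0.058 and -0.036 m and z of short_stone_c in the frame of case between 0.018 and 0.024 m and angle between the x axis of short_stone_c and the x axis of case, either way round below 0.25 rad and x of tray_c in the frame of case between -0.009 and 0.009 m and y of tray_c in the frame of case between -0.009 and 0.009 m and z of tray_c in the frame of case between 0.053 and 0.059 m and angle between the x axis of tray_c and the x axis of case, either way round below 0.15 rad and x of tin_c in the frame of tray_c between -0.011 and 0.011 m and y of tin_c in the frame of tray_c between -0.0495 and -0.0275 m and z of tin_c in the frame of tray_c between -0.004 and 0.002 m and x of bar_c in the frame of tray_c between -0.011 and 0.011 m and y of bar_c in the frame of tray_c between 0.0275 and 0.0495 m and z of bar_c in the frame of tray_c between -0.003 and 0.003 m and angle between the x axis of bar_c and the x axis of tray_c, either way round below 0.5 rad); the robot touches nothing.
It fails at once if a whetstone is dropped (falls faster than 0.5 m/s, about 13 mm, out of the fingers) ((linear speed of long_stone above 0.5 m/s and contact force between the fingers and long_stone below 0.05 N) or (linear speed of short_stone above 0.5 m/s and contact force between the fingers and short_stone below 0.05 N)).
It fails at once if the mug, the knife or the brush is moved by more than 20 mm (distance of any of mug_c, knife_c, brush from where it was at the start of the episode above 0.02 m).
It also fails if it takes over 136 s, if anything falls off the work surface, if the arm or the gripper's body presses on something with over 40 N, if the wrist force passes 120 N, or if a joint passes its speed limit or range.

## Working session

There is one attempt and no reset: what is moved stays moved. The work goes in short steps, Python scripts to look and compute and a tool call to move; the robot and the scene stay as the last step left them, time stands still between calls to the robot, and variables do not carry over. Pictures are saved under pics/ and viewed, on a budget of 14 in all, crops included, one or two more only if the job needs it, and the job is handed in when it is done.

Besides the shell and the picture viewer there is one more tool, called after "Call:" as name(argument=value, ...), one argument or row to a line, values as JSON. play_rows: Moves the arm, as the interface text tells. Its arguments: {"type":"object","properties":{"deltas":{"type":"string"},"squeeze":{"type":"number"}},"required":["deltas"]}

```bash
ls; mkdir -p pics
python3 - <<'E'
from rig import *
import cv2,numpy as np
print(get_state(), hold_point_z)
ims=[]
for c in("scene","top"):
    im=read_camera(c); cv2.imwrite(f"pics/{c}0.png",cv2.resize(im[:,:,::-1],(768,576)))
    k=get_calibration(c); print(c,k)
for n in["case","long_stone_c","short_stone_c","tray_c","tin_c","bar_c","mug_c","knife_c","brush"]:
    for c in("scene","top"):
        print(n,c,[(np.round(d["point"],3).tolist(),round(d["score"],2)) for d in tip_of(c,n)[:3]])
E
```

```text
pics
{'t': 0.0, 'joint_positions': array([-9.86905635e-01,  3.59407521e-01,  1.10534121e-02, -4.01312278e-04,
       -1.22411429e+00, -2.88076753e-01]), 'joint_vel': array([-0.00016703, -0.00055178,  0.0002021 ,  0.00069156, -0.00060186,
        0.00060341]), 'joint_torque': array([ 5.71624514e-04, -5.82714808e+01,  2.93048948e+01,  6.99693918e+00,
        6.80900455e-03, -1.78523433e-04]), 'tcp_pos': array([ 0.19659943, -0.64520515,  0.22559777]), 'eef_rot': array([-0.69880103, -0.10402855,  0.104286  ,  0.69998544]), 'ft_force': array([0.10539496, 0.07411644, 0.49678183]), 'wrist_torque': array([-0.04888818, -0.05303882, -0.02417923]), 'width': 0.08747073845687184} 0.0188
scene {'mtx': array([[480.41945232,   0.        , 251.54194739],
       [  0.        , 480.41945232, 200.59018453],
       [  0.        ,   0.        ,   1.        ]]), 'position': array([ 1.1062398 , -0.60496149,  1.04902804]), 'orientation': array([ 0.89397939,  0.30293431, -0.11018287, -0.31127381])}
top {'mtx': array([[471.27016358,   0.        , 247.25782327],
       [  0.        , 471.27016358, 194.20403748]
[... 355 characters left out ...]
, 0.014], 0.72)]
short_stone_c scene [([0.657, 0.017, 0.012], 0.84)]
short_stone_c top [([0.655, 0.015, 0.012], 0.62)]
tray_c scene [([0.568, -0.226, 0.02], 0.88), ([0.774, 0.229, 0.0], 0.74)]
tray_c top [([0.566, -0.223, 0.019], 0.76)]
tin_c scene [([0.477, -0.018, 0.021], 0.56)]
tin_c top [([0.484, -0.016, 0.01], 0.64)]
bar_c scene [([0.491, -0.438, 0.014], 0.58)]
bar_c top [([0.494, -0.438, 0.017], 0.53)]
mug_c scene [([0.799, 0.046, 0.04], 0.7)]
mug_c top [([0.799, 0.053, 0.043], 0.58)]
knife_c scene [([0.767, -0.213, 0.006], 0.74), ([0.773, 0.229, 0.0], 0.66)]
knife_c top [([0.766, -0.21, 0.007], 0.63)]
brush scene [([0.776, 0.229, -0.002], 0.7)]
brush top [([0.771, 0.232, 0.002], 0.8)]
```

View pics/scene0.png

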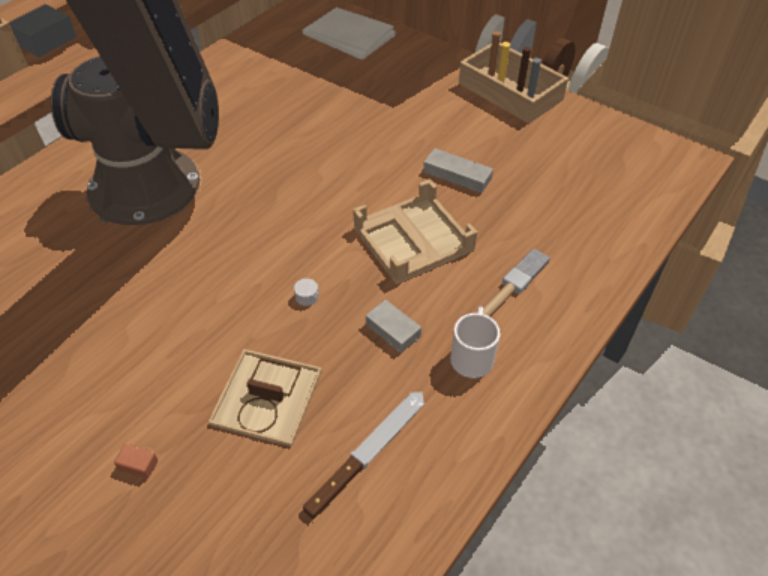

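View pics/top0.png

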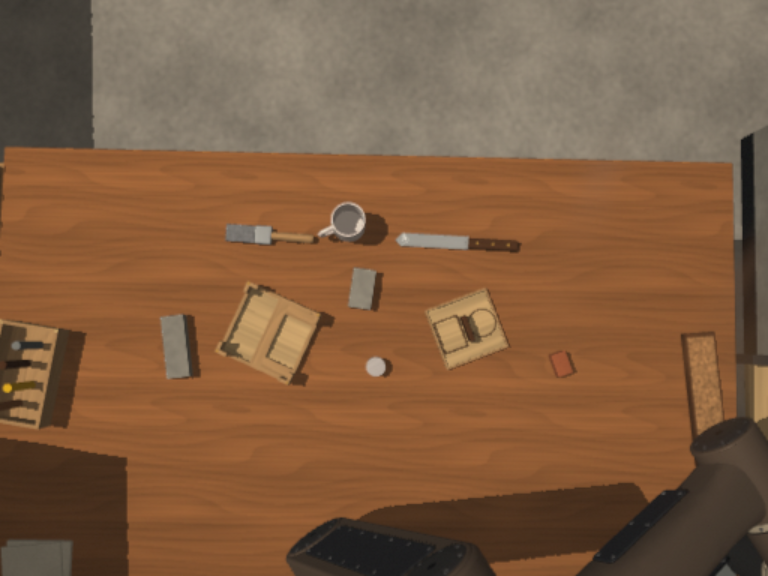

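```bash
cat > h.py <<'E'
from rig import *
import cv2,numpy as np
from scipy.spatial.transform import Rotation as R
def proj(c,P):
    k=get_calibration(c); q=R.from_quat(k["orientation"]).inv().apply(np.atleast_2d(P)-k["position"])@k["mtx"].T
    return q[:,:2]/q[:,2:]
def onplane(c,uv,z):
    k=get_calibration(c); uv=np.atleast_2d(uv).astype(float)
    d=R.from_quat(k["orientation"]).apply(np.c_[uv,np.ones(len(uv))]@np.linalg.inv(k["mtx"]).T)
    p=k["position"]; return p+d*((z-p[2])/d[:,2])[:,None]
def rect(c,n,z):
    "mask -> best min-area rect on the plane z: centre, size, yaw of long side (deg)"
    o=outline_of(c,n)
    if not o: return None
    m=o[0]["mask"].astype(np.uint8); cs,_=cv2.findContours(m,cv2.RETR_EXTERNAL,cv2.CHAIN_APPROX_NONE)
    q=max(cs,key=cv2.contourArea).reshape(-1,2)
    p=onplane(c,q,z)[:,:2]; (x,y),(w,h),a=cv2.minAreaRect((p*1000).astype(np.float32))
    if w<h: w,h,a=h,w,a+90
    a=(a+90)%180-90
    return [round(float(v),1) for v in(x,y,w,h,a)]+[round(o[0]["score"],2)]
E
python3 - <<'E'
from h import *
read_camera("top");read_camera("scene")
for n,z in[("case",.018),("long_stone_c",.03),("short_stone_c",.03),("tray_c",.011),("tin_c",.028),("bar_c",.03),("brush",.02),("knife_c",.01)]:
    print(n,rect("top",n,z),rect("scene",n,z))
s=get_state();print(R.from_quat(s["eef_rot"]).as_matrix().round(3))
E
```

```text
case [550.3, 223.5, 181.8, 174.3, 66.8, 0.82] [541.7, 230.8, 215.8, 206.6, -24.1, 0.73]
long_stone_c [515.5, 426.6, 138.8, 58.0, 8.2, 0.78] [519.3, 416.5, 147.2, 80.7, 8.2, 0.89]
short_stone_c [649.6, 14.2, 96.9, 52.1, -7.9, 0.82] [658.2, 5.9, 104.7, 67.1, -8.3, 0.56]
tray_c [566.6, -225.9, 152.6, 147.2, -67.9, 0.98] [568.5, -225.9, 158.5, 147.8, -68.3, 0.86]
tin_c [480.8, -18.6, 36.8, 33.6, 1.0, 0.65] [484.1, -28.1, 61.7, 41.5, -49.4, 0.67]
bar_c [492.0, -434.3, 56.0, 41.9, 19.2, 0.48] [499.2, -441.0, 65.7, 44.4, 20.2, 0.87]
brush [769.9, 227.7, 195.9, 41.6, 87.6, 0.61] [773.5, 228.4, 193.9, 44.2, 86.5, 0.87]
knife_c [765.5, -203.6, 269.8, 32.3, 89.3, 0.88] [765.9, -202.5, 272.4, 33.3, 87.1, 0.76]
[[ 0.957  0.    -0.292]
 [ 0.292  0.     0.957]
 [ 0.    -1.     0.   ]]
```

```bash
cat >> h.py <<'E'
from scipy.optimize import minimize
def boxes(n):
    "list of (centre, size) in the frame of the thing, z from its underside"
    b=lambda x,y,z0,z1,w,d:((x,y,(z0+z1)/2),(w,d,z1-z0))
    if n=="case": return [b(0,0,0,18,172,178)]+[b(sx*76,sy*85,0,52,20,8) for sx in(-1,1) for sy in(-1,1)]+[b(sx*82,sy*79,0,52,8,20) for sx in(-1,1) for sy in(-1,1)]
    return {"long_stone_c":[b(0,0,0,30,140,52)],"short_stone_c":[b(0,0,0,30,90,52)],"tray_c":[b(0,0,0,11,144,150),b(0,0,0,40,60,12)],"bar_c":[b(0,0,0,30,54,36)],"tin_c":[]}[n]
def sil(c,n,p,S=4):
    im=np.zeros((384*S,512*S),np.uint8); x,y,z,a=p
    if n=="tin_c":
        t=np.linspace(0,6.28,40); L=[np.r_[np.c_[22*np.cos(t),22*np.sin(t),0*t],np.c_[22*np.cos(t),22*np.sin(t),0*t+28]]]
    else: L=[np.array([[c0[0]+i*s[0]/2,c0[1]+j*s[1]/2,c0[2]+k*s[2]/2] for i in(-1,1) for j in(-1,1) for k in(-1,1)]) for c0,s in boxes(n)]
    for P in L:
        W=R.from_euler("z",a,degrees=True).apply(P)/1000+[x,y,z]
        cv2.fillConvexPoly(im,cv2.convexHull(((proj(c,W)+.5)*S).round().astype(np.int32)),1)
    return cv2.resize(im.astype(np.float32),(512,384),interpolation=cv2.INTER_AREA)
def fit(n,p0,cams=("top","scene")):
    M={}
    for c in cams:
        o=outline_of(c,n)
        if o: M[c]=o[0]["mask"].astype(np.float32)
    def cost(v):
        p=[v[0]/1000,v[1]/1000,v[2]/1000,v[3]]
        return sum(np.abs(sil(c,n,p)-m).sum()/m.sum() for c,m in M.items())
    v0=np.array(p0,float); sim=np.vstack([v0]+[v0+d for d in np.diag([8,8,6,6])])
    r=minimize(cost,v0,method="Nelder-Mead",options=dict(initial_simplex=sim,maxfev=200,xatol=.1,fatol=1e-4))
    return r.x.round(1),round(r.fun,3),list(M)
E
python3 - <<'E'
from h import *
I={c:read_camera(c) for c in("top","scene")}
P={}
for n,p in dict(case=(550,222,0,-23.2),long_stone_c=(515,429,0,8.2),short_stone_c=(654,15,0,-8),tray_c=(566,-225,0,22.1),tin_c=(481,-18,0,0),bar_c=(492,-438,0,19.5)).items():
    P[n]=fit(n,p); print(n,*P[n])
def crop(c,n,w):
    v=P[n][0]; u=proj(c,[v[0]/1e3,v[1]/1e3,.02])[0]; S=400/w
    A=np.array([[S,0,200-S*u[0]],[0,S,150-S*u[1]]]); im=cv2.warpAffine(I[c],A,(400,300))
    m=cv2.warpAffine(sil(c,n,[v[0]/1e3,v[1]/1e3,v[2]/1e3,v[3]]),A,(400,300))
    cs,_=cv2.findContours((m>.5).astype(np.uint8),cv2.RETR_EXTERNAL,cv2.CHAIN_APPROX_NONE); cv2.drawContours(im,cs,-1,(255,0,0),1)
    return im
o=np.vstack([np.hstack([crop("top","case",110),crop("scene","case",110)]),np.hstack([crop("top","tray_c",100),crop("scene","tray_c",110)])])
cv2.imwrite("pics/c1.png",o[:,:,::-1])
E
```

```text
case [549.8 223.7 -13.  -21.3] 7.813 ['top', 'scene']
long_stone_c [514.2 429.4   2.1   8.3] 0.124 ['top', 'scene']
short_stone_c [653.1  14.5   1.3  -7.5] 0.059 ['top']
tray_c [ 567.6 -225.     2.1   21.2] 0.064 ['top', 'scene']
tin_c [477.  -20.1   0.8   6.2] 0.094 ['scene']
bar_c [ 492.5 -438.5    0.    17.9] 0.601 ['top', 'scene']
```

View pics/c1.png

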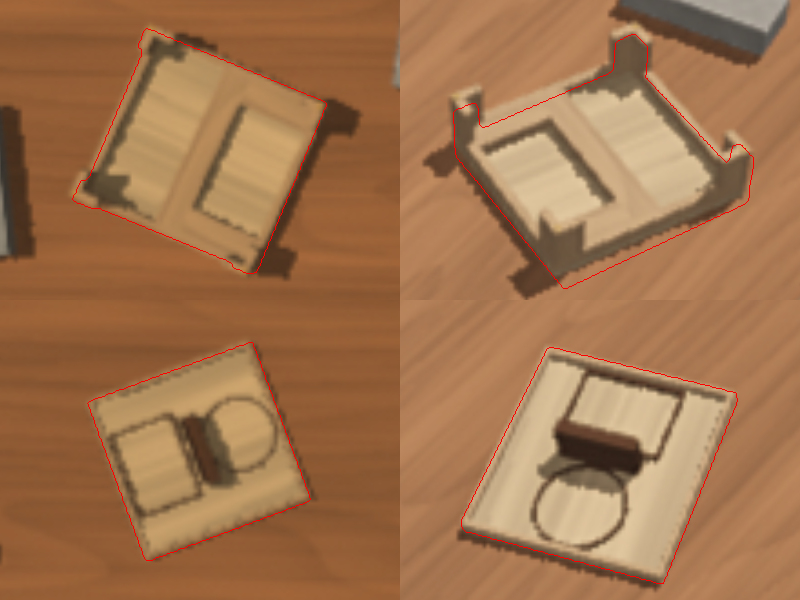

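Call:
play_rows(
  deltas="0 30 35 0 0 0 60;0 30 35 0 0 0 60;0 30 35 0 0 0 60;0 30 35 0 0 0 60;0 30 35 0 0 0 60;0 30 35 0 0 0 60;0 31.7 107.4 -4 0 0 120;0 31.7 107.4 -4 0 0 120;0 31.7 107.4 -4 0 0 120;0 31.7 107.4 -4 0 0 120;0 31.7 107.4 -4 0 0 120;0 31.7 107.4 -4 0 0 120",
  squeeze=30,
)

```text
t: 4.1
tcp_pos: [0.4752, 0.0141, 0.2081]
eef_rot: [0.258, 0.659, -0.658, -0.257]
ft_force: [1.2, -0.4, -0.3]
width: 0.0881
```

```bash
python3 - <<'E'
import re
s=open("h.py").read()
s=s.replace('''        if o: M[c]=o[0]["mask"].astype(np.float32)
''','''        q=[p0[0]/1e3,p0[1]/1e3,p0[2]/1e3,p0[3]]; m0=sil(c,n,q)>.5
        o=[d["mask"] for d in o if (d["mask"]&m0).sum()>.6*(d["mask"]|m0).sum()]
        if o: M[c]=max(o,key=lambda m:(m&m0).sum()/(m|m0).sum()).astype(np.float32)
''')
s+='''
def st():
    s=get_state(); z=R.from_quat(s["eef_rot"]).as_matrix()
    print("t",round(s["t"],2),"tcp",(s["tcp_pos"]*1000).round(1),"open yaw",round(np.degrees(np.arctan2(z[1,2],z[0,2])),2),"down",z[:,1].round(3),"w",round(s["width"]*1e3,1),"F",s["ft_force"].round(1),"j",s["joint_positions"].round(2))
'''
open("h.py","w").write(s)
E
python3 - <<'E'
from h import *
for c in("top","scene"): read_camera(c)
for n,p in dict(case=(550,222,0,-22.5),long_stone_c=(515,429,0,8.2),short_stone_c=(654,15,0,-8),tin_c=(481,-18,0,0),bar_c=(492,-438,0,19.5)).items(): print(n,*fit(n,p))
st()
E
```

```text
case [548.8 221.1   3.8 -23.2] 0.082 ['top', 'scene']
long_stone_c [515.4 430.1   1.6   8.2] 0.111 ['top', 'scene']
short_stone_c [653.2  14.9   1.4  -7.3] 0.206 ['top', 'scene']
tin_c [461.5  -4.3 -20.6  29.4] 0.307 ['scene']
bar_c [ 4.919e+02 -4.380e+02  2.000e-01  1.920e+01] 0.289 ['top', 'scene']
t 4.7 tcp [475.3  11.1 207.7] open yaw -133.16 down [ 0.  0. -1.] w 87.8 F [-0.2 -0.3  0.3] j [ 0.44  0.04 -0.44  0.   -1.09  0.38]
```

Call:
play_rows(
  deltas="0 4 41.8 0 0 0 51.4;0 4 41.8 0 0 0 51.4;0 4 41.8 0 0 0 51.4;0 4 41.8 0 0 0 51.4;0 4 41.8 -5 0 0 51.4;0 4 41.8 -8 0 0 51.4;0 4 41.8 -12 0 0 51.4;0 4 41.8 -14 0 0 51.4;0 4 41.8 -14 0 0 51.4;0 4 41.8 -14 0 0 51.4",
)

```text
t: 5.95
tcp_pos: [0.516, 0.4288, 0.0687]
eef_rot: [-0.05, 0.705, -0.705, 0.051]
ft_force: [-0.1, -0.5, 1.1]
width: 0.0875
```

Run:
```python
from h import *
st()
```

```text
t 5.95 tcp [516.  428.8  68.7] open yaw -81.78 down [ 0.001  0.    -1.   ] w 87.5 F [-0.1 -0.5  1.1] j [ 0.98  0.48 -0.18  0.   -0.91  0.73]
```

Call:
play_rows(
  deltas="0 -0.1 0 -4 0 0 0;0 -0.1 0 -5.4 0 0 0;0 -0.1 0 -5.4 0 0 0;255 -0.1 0 -5.4 0 0 0;255 -0.1 0 -5.4 0 0 0;255 -0.1 0 -5.4 0 0 0;255 -0.1 0 -5.4 0 0 0;255 -0.1 0 -5.4 0 0 0;255 -0.1 0 -5.4 0 0 0;255 -0.1 0 -5.4 0 0 0",
)

```text
t: 7.2
tcp_pos: [0.5152, 0.4294, 0.0151]
eef_rot: [-0.05, 0.706, -0.705, 0.051]
ft_force: [-0.5, 2.4, 4.0]
width: 0.0515
```

Call:
play_rows(
  deltas="255 0 0 3 0 0 0;255 0 0 7 0 0 0;255 0 0 9 0 0 0;255 0 0 9 0 0 0;255 2 -6 9 0 0 -10;255 4 -11 9 0 0 -20;255 5.2 -16.4 9 0 0 -31.4;255 5.2 -16.4 9 0 0 -31.4;255 5.2 -16.4 9 0 0 -31.4;255 5.2 -16.4 9 0 0 -31.4;255 5.2 -16.4 8 0 0 -31.4;255 5.2 -16.4 8 0 0 -31.4",
)

```text
t: 8.7
tcp_pos: [0.5662, 0.2655, 0.0935]
eef_rot: [-0.142, -0.692, 0.693, 0.142]
ft_force: [0.2, 0.4, -4.8]
width: 0.0515
```

Run:
```python
from h import *
st()
I={c:read_camera(c) for c in("top","scene")}
print(fit("long_stone_c",(567.5,265,80,-23.2),("scene",)))
o=np.hstack([cv2.warpAffine(I[c],np.array([[4,0,200-4*u],[0,4,200-4*v]],float),(400,400)) for c in I for u,v in proj(c,[.56,.24,.04])])
cv2.imwrite("pics/c2.png",o[:,:,::-1])
```

```text
t 8.7 tcp [566.2 265.5  93.5] open yaw -113.11 down [-0.    -0.001 -1.   ] w 51.5 F [ 0.2  0.4 -4.8] j [ 0.75  0.39 -0.27  0.   -0.91  0.42]
(array([573.1, 265.2,  74.7, -24.6]), np.float64(0.584), ['scene'])
```

View pics/c2.png

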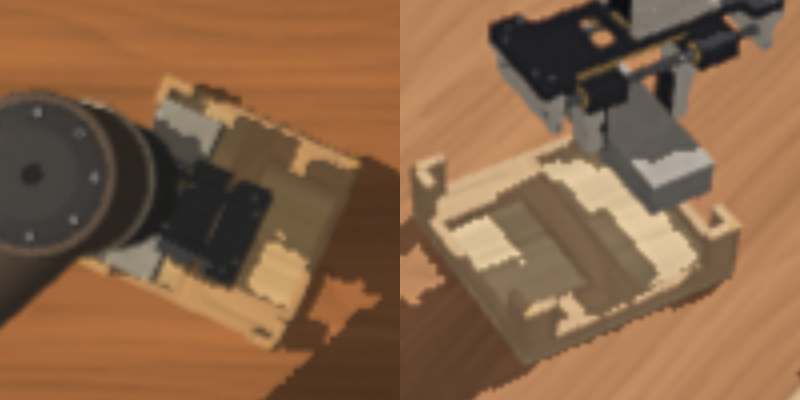

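Call:
play_rows(
  deltas="255 0.1 0 -3 0 0 0;255 0.1 0 -5 0 0 0;255 0.1 0 -6 0 0 0;255 0.1 0 -6.5 0 0 0;255 0.1 0 -6.8 0 0 0;255 0.1 0 -7 0 0 0;255 0.1 0 -7.15 0 0 0;255 0.1 0 -7.25 0 0 0;255 0.1 0 -7.25 0 0 0",
)

```text
t: 9.98
tcp_pos: [0.5681, 0.2657, 0.0225]
eef_rot: [0.142, 0.693, -0.693, -0.141]
ft_force: [-0.4, -0.6, -4.3]
width: 0.0512
```

Call:
play_rows(
  deltas="255 0 0 -0.15 0 0 0;255 0 0 -0.2 0 0 0;255 0 0 -0.2 0 0 0",
)

```text
t: 10.35
tcp_pos: [0.5683, 0.2658, 0.0211]
eef_rot: [0.142, 0.693, -0.692, -0.141]
ft_force: [-2.3, 0.3, 2.7]
width: 0.0514
```

Call:
play_rows(
  deltas="60 0 0 0 0 0 0;60 0 0 0 0 0 0;60 0 0 0 0 0 0;60 0 0 2 0 0 0;60 0 0 6 0 0 0;0 0 0 10 0 0 0;0 4 -8 11 0 0 0;0 8 -20 11 0 0 15.6;0 8.5 -25 11 0 0 15.6;0 8.5 -25 11 0 0 15.6;0 8.5 -25 11 0 0 15.6;0 8.5 -25 11 0 0 15.6",
)

```text
t: 11.85
tcp_pos: [0.6534, 0.0144, 0.1308]
eef_rot: [0.048, 0.706, -0.705, -0.047]
ft_force: [0.4, 0.4, -0.2]
width: 0.0878
```

Run:
```python
from h import *
st()
I={c:read_camera(c) for c in("top","scene")}
print(fit("long_stone_c",(567.5,265,6,-23.2)))
print(fit("case",(549,222,0,-23.2)))
print(fit("short_stone_c",(654,15,0,-8)))
o=np.hstack([cv2.warpAffine(I[c],np.array([[4,0,200-4*u],[0,4,200-4*v]],float),(400,400)) for c in I for u,v in proj(c,[.56,.24,.04])])
cv2.imwrite("pics/c3.png",o[:,:,::-1])
```

```text
t 11.85 tcp [653.4  14.4 130.8] open yaw -97.66 down [ 0.002  0.001 -1.   ] w 87.8 F [ 0.4  0.4 -0.2] j [ 0.32  0.39 -0.16 -0.   -1.01  1.12]
(array([567.5, 265. ,   6. , -23.2]), np.float64(0.0), [])
(array([549. , 222. ,   0. , -23.2]), np.float64(0.0), [])
(array([654.,  15.,   0.,  -8.]), np.float64(0.0), [])
```

View pics/c3.png

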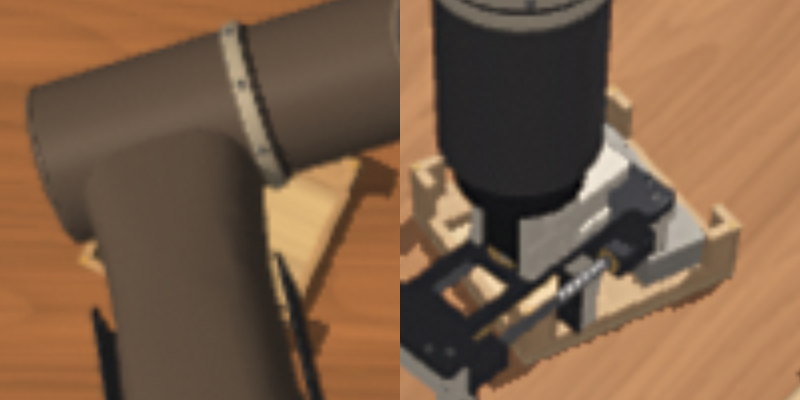

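Call:
play_rows(
  deltas="0 0 0 -5 0 0 0;0 0 0 -9 0 0 0;0 0 0 -11 0 0 0;0 0 0 -11.5 0 0 0;0 0 0 -11.5 0 0 0;255 0 0 -11.5 0 0 0;255 0 0 -11.5 0 0 0;255 0 0 -11.5 0 0 0;255 0 0 -11.5 0 0 0;255 0 0 -11.5 0 0 0;255 0 0 -11.5 0 0 0;255 0 0 -11.5 0 0 0",
)

```text
t: 13.75
tcp_pos: [0.6532, 0.0165, 0.0165]
eef_rot: [0.047, 0.706, -0.705, -0.045]
ft_force: [-1.8, -3.0, 5.6]
width: 0.0519
```

Call:
play_rows(
  deltas="255 0 0 3 0 0 0;255 0 0 7 0 0 0;255 0 0 10 0 0 0;255 0 0 10 0 0 0",
)

```text
t: 14.25
tcp_pos: [0.6545, 0.0172, 0.1183]
eef_rot: [0.048, 0.707, -0.705, -0.044]
ft_force: [-1.0, -0.2, -3.4]
width: 0.0513
```

Run:
```python
from h import *
st()
read_camera("top");read_camera("scene")
for c in("top","scene"): print(c,fit("long_stone_c",(567.5,265,6,-23.2),(c,)),fit("case",(549,222,0,-23.2),(c,)),[(d["point"].round(3) if hasattr(d["point"],"round") else d["point"],round(d["score"],2)) for d in tip_of(c,"long_stone_c")[:2]])
```

```text
t 14.25 tcp [654.5  17.2 118.3] open yaw -97.43 down [ 0.006  0.002 -1.   ] w 51.3 F [-1.  -0.2 -3.4] j [ 0.32  0.4  -0.18 -0.   -0.98  1.12]
top (array([567.5, 265. ,   6. , -23.2]), np.float64(0.0), []) (array([549. , 222. ,   0. , -23.2]), np.float64(0.0), []) []
scene (array([567.5, 265. ,   6. , -23.2]), np.float64(0.0), []) (array([549. , 222. ,   0. , -23.2]), np.float64(0.0), []) [([0.5657, 0.2657, 0.0227], 0.68)]
```

Call:
play_rows(
  deltas="255 -6 8 0 0 0 -8;255 -12.4 16.2 0 0 0 -15.8;255 -12.4 16.2 0 0 0 -15.8;255 -12.4 16.2 0 0 0 -15.8;255 -12.4 16.2 -2 0 0 -15.8;255 -12.4 16.2 -4 0 0 -15.8;255 -12.4 16.2 -5 0 0 -15.8;255 -12.4 16.2 -5 0 0 -15.8",
)

```text
t: 15.65
tcp_pos: [0.5286, 0.1779, 0.0646]
eef_rot: [-0.142, -0.692, 0.693, 0.143]
ft_force: [-0.4, 0.3, -2.1]
width: 0.0516
```

Run:
```python
from h import *
st()
```

```text
t 15.65 tcp [528.6 177.9  64.6] open yaw -113.26 down [-0.001 -0.001 -1.   ] w 51.6 F [-0.4  0.3 -2.1] j [ 0.68  0.33 -0.45  0.   -0.79  0.49]
```

Call:
play_rows(
  deltas="255 0.2 0.1 -1.5 0 0 0;255 0.2 0.1 -2.8 0 0 0;255 0.2 0.1 -3.5 0 0 0;255 0.2 0.1 -3.8 0 0 0;255 0.2 0.1 -4 0 0 0;255 0.2 0.1 -4.1 0 0 0;255 0.2 0.1 -4.2 0 0 0;255 0.2 0.1 -4.25 0 0 0;255 0.2 0.1 -4.3 0 0 0",
)

```text
t: 16.77
tcp_pos: [0.5307, 0.179, 0.0224]
eef_rot: [-0.142, -0.692, 0.693, 0.142]
ft_force: [-5.7, -0.1, 10.0]
width: 0.0514
```

Call:
play_rows(
  deltas="65 0 0 0 0 0 0;65 0 0 0 0 0 0;65 0 0 0 0 0 0;65 0 0 2 0 0 0;65 0 0 6 0 0 0;65 0 0 10 0 0 0;65 2 -12 11 0 0 15;65 3 -22 11 0 0 30;65 3.7 -35 11 0 0 45;120 3.7 -40.4 11 0 0 45;120 3.7 -40.4 11 0 0 45;120 3.7 -40.4 11 0 0 45",
)

```text
t: 18.27
tcp_pos: [0.5646, -0.1753, 0.132]
eef_rot: [0.134, -0.694, 0.695, -0.134]
ft_force: [1.5, -0.0, 0.3]
width: 0.0471
```

Run:
```python
from h import *
st()
I={c:read_camera(c) for c in("top","scene")}
for c in("top","scene"):
  print(c,fit("case",(549,222,0,-23.2),(c,)))
  for n in("long_stone_c","short_stone_c","tray_c"):
    print(c,n,[(np.round(d["point"],4).tolist(),round(d["score"],2)) for d in tip_of(c,n)[:2]])
  for n,p in(("long_stone_c",(567.5,265,6,-23.2)),("short_stone_c",(530.5,178.8,6,-23.2)),("tray_c",(567,-225,0,22))): print(c,n,fit(n,p,(c,)))
o=np.hstack([cv2.warpAffine(I[c],np.array([[4,0,200-4*u],[0,4,200-4*v]],float),(400,400)) for c in I for u,v in proj(c,[.55,.22,.03])])
cv2.imwrite("pics/c4.png",o[:,:,::-1])
```

```text
t 18.27 tcp [ 564.6 -175.3  132. ] open yaw -68.13 down [ 0.001 -0.001 -1.   ] w 47.1 F [ 1.5 -0.   0.3] j [ 0.03  0.3  -0.31  0.   -0.96  1.92]
top (array([549. , 222. ,   0. , -23.2]), np.float64(0.0), [])
top long_stone_c [([0.5717, 0.263, 0.0175], 0.74)]
top short_stone_c [([0.5324, 0.1773, 0.0211], 0.93)]
top tray_c []
top long_stone_c (array([570.1, 264.9,   6.6, -22.9]), np.float64(0.057), ['top'])
top short_stone_c (array([530.5, 178.8,   6. , -23.2]), np.float64(0.0), [])
top tray_c (array([ 567., -225.,    0.,   22.]), np.float64(0.0), [])
scene (array([549. , 222. ,   0. , -23.2]), np.float64(0.0), [])
scene long_stone_c [([0.5669, 0.2636, 0.025], 0.84)]
scene short_stone_c [([0.5344, 0.1794, 0.0176], 0.6), ([0.7671, -0.2112, 0.0042], 0.56)]
scene tray_c [([0.5712, -0.2247, 0.0199], 0.88)]
scene long_stone_c (array([566.9, 265.3,   7.4, -22.6]), np.float64(0.09), ['scene'])
scene short_stone_c (array([527.8, 176.5,   9.2, -22.8]), np.float64(0.071), ['scene'])
scene tray_c (array([ 553.5, -216. ,  -23.6,   21.2]), np.float64(0.04), ['scene'])
```

View pics/c4.png

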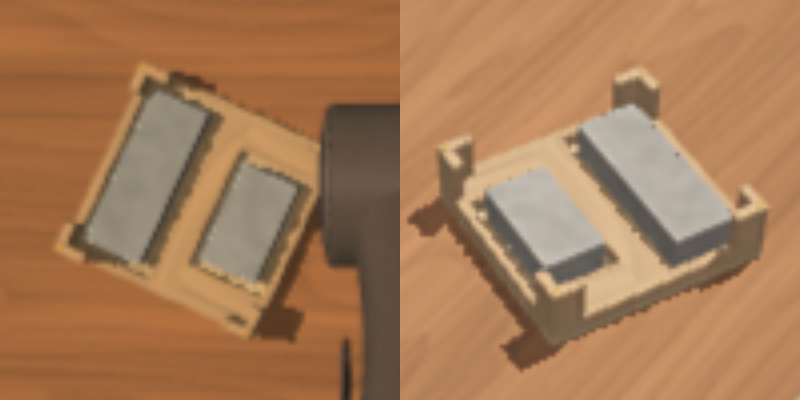

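Call:
play_rows(
  deltas="120 0.3 -5 0 0 0 -0.4;120 0.3 -5 -3 0 0 -0.4;120 0.3 -5 -7 0 0 -0.4;120 0.3 -5 -10 0 0 -0.4;120 0.3 -5 -11.3 0 0 -0.4;120 0.3 -5 -11.3 0 0 -0.4;255 0.3 -5 -11.3 0 0 -0.4;255 0.3 -5 -11.3 0 0 -0.4;255 0.3 -5 -11.3 0 0 -0.4;255 0.3 -5 -11.3 0 0 -0.4;255 0.3 -5 -11.3 0 0 -0.4;255 0.3 -5 -11.3 0 0 -0.4",
)

```text
t: 20.58
tcp_pos: [0.568, -0.2231, 0.0195]
eef_rot: [0.131, -0.694, 0.695, -0.132]
ft_force: [-0.4, -0.6, 5.1]
width: 0.0119
```

Run:
```python
from h import *
st()
I={c:read_camera(c) for c in("top","scene")}
print(fit("tray_c",(567,-225,0,22),("scene",)))
S=6
ov=[]
for c in I:
    u,v=proj(c,[.549,.222,.03])[0]; A=np.array([[S,0,200+20-S*u],[0,S,300-S*v]],float) if 0 else np.array([[4,0,200-4*u],[0,4,200-4*v]],float)
    im=cv2.warpAffine(I[c],A,(400,400),flags=cv2.INTER_CUBIC)
    def line(x0,x1,y0,y1,z,col):
        P=np.array([[x0,y0,z],[x1,y0,z],[x1,y1,z],[x0,y1,z]],float)
        W=R.from_euler("z",-23.2,degrees=True).apply(P)/1e3+[.549,.222,0]
        q=proj(c,W)@A[:,:2].T+A[:,2]+1.5; cv2.polylines(im,[q.round().astype(np.int32)],True,col,1)
    line(-86,86,-89,89,18,(255,0,0)); line(-86,86,-89,89,52,(0,0,255)); line(-78,78,-81,81,52,(0,255,255)); line(-78,78,13,81,18,(0,255,0)); line(-53,53,-81,-13,18,(0,255,0))
    ov.append(im)
cv2.imwrite("pics/c5.png",np.hstack(ov)[:,:,::-1])
```

```text
t 20.57 tcp [ 568.  -223.1   19.5] open yaw -68.59 down [ 0.001 -0.001 -1.   ] w 11.9 F [-0.4 -0.6  5.1] j [-0.05  0.46 -0.37  0.   -0.74  2.  ]
(array([ 567., -225.,    0.,   22.]), np.float64(0.0), [])
```

View pics/c5.png

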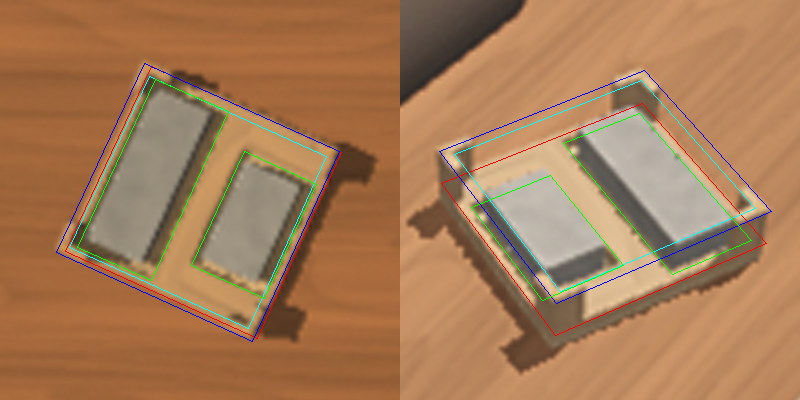

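Call:
play_rows(
  deltas="255 0 0 3 0 0 0;255 0 0 8 0 0 0;255 0 0 10.5 0 0 0;255 0 8 10.5 0 0 -8;255 -0.5 13 10.5 0 0 -16;255 -1 18 10.5 0 0 -24;255 -1.4 24 10.5 0 0 -32;255 -1.8 30 10.5 0 0 -40;255 -1.8 36 10.5 0 0 -44.6;255 -1.8 41 10.5 0 0 -44.6;255 -1.8 44.5 10.5 0 0 -44.6;255 -1.8 44.5 10.5 0 0 -44.6",
)

```text
t: 22.22
tcp_pos: [0.5494, 0.2241, 0.1236]
eef_rot: [-0.141, -0.692, 0.694, 0.141]
ft_force: [0.3, -0.2, -0.8]
width: 0.0118
```

Run:
```python
from h import *
st()
I={c:read_camera(c) for c in("top","scene")}
for c in I: print(c,[(np.round(d["point"],4).tolist(),round(d["score"],2)) for d in tip_of(c,"tray_c")[:2]])
o=np.hstack([cv2.warpAffine(I[c],np.array([[4,0,200-4*u],[0,4,200-4*v]],float),(400,400)) for c in I for u,v in proj(c,[.55,.22,.06])])
cv2.imwrite("pics/c6.png",o[:,:,::-1])
```

```text
t 22.23 tcp [549.4 224.1 123.6] open yaw -113.04 down [-0.001 -0.002 -1.   ] w 11.8 F [ 0.3 -0.2 -0.8] j [ 0.72  0.31 -0.31  0.   -0.95  0.45]
top [([0.547, 0.2228, 0.123], 0.83)]
scene [([0.5538, 0.2222, 0.1233], 0.59)]
```

View pics/c6.png

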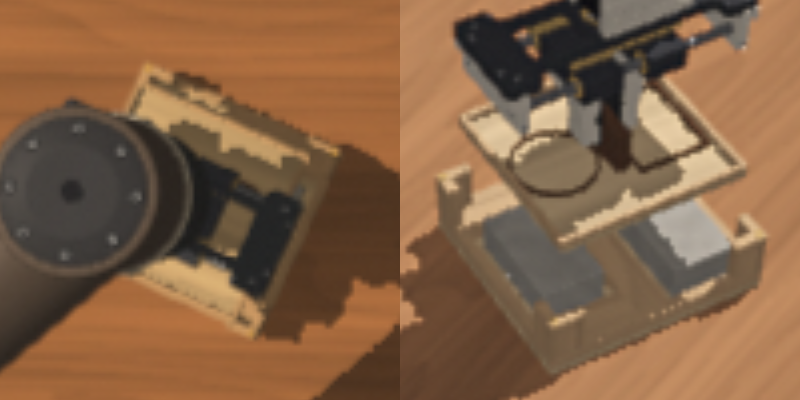

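Call:
play_rows(
  deltas="255 0.05 -0.2 -2 0 0 0;255 0.05 -0.2 -4 0 0 0;255 0.05 -0.2 -4.8 0 0 0;255 0.05 -0.2 -5.4 0 0 0;255 0.05 -0.2 -5.9 0 0 0;255 0.05 -0.2 -6.3 0 0 0;255 0.05 -0.2 -6.5 0 0 0;255 0.05 -0.2 -6.6 0 0 0;255 0.05 -0.2 -6.7 0 0 0",
)

```text
t: 23.55
tcp_pos: [0.5502, 0.2191, 0.0572]
eef_rot: [-0.142, -0.692, 0.693, 0.142]
ft_force: [0.9, 0.5, -1.1]
width: 0.0122
```

Call:
play_rows(
  deltas="255 0 0.2 -0.1 0 0 0;255 0 0.2 -0.15 0 0 0;255 0 0.2 -0.2 0 0 0",
)

```text
t: 23.92
tcp_pos: [0.5502, 0.2212, 0.0555]
eef_rot: [-0.142, -0.692, 0.693, 0.142]
ft_force: [-3.4, -0.0, 4.7]
width: 0.0119
```

Run:
```python
from h import *
st()
I={c:read_camera(c) for c in("top","scene")}
for c in I: print(c,[(np.round(d["point"],4).tolist(),round(d["score"],2)) for d in tip_of(c,"tray_c")[:2]])
o=np.hstack([cv2.warpAffine(I[c],np.array([[4,0,200-4*u],[0,4,200-4*v]],float),(400,400)) for c in I for u,v in proj(c,[.55,.22,.06])])
cv2.imwrite("pics/c7.png",o[:,:,::-1])
```

```text
t 23.93 tcp [550.2 221.2  55.5] open yaw -113.22 down [-0.    -0.002 -1.   ] w 11.9 F [-3.4 -0.   4.7] j [ 0.71  0.39 -0.38  0.   -0.8   0.45]
top [([0.5494, 0.2196, 0.0559], 0.71)]
scene [([0.5538, 0.222, 0.0535], 0.83), ([0.4804, -0.0157, 0.0169], 0.66)]
```

View pics/c7.png

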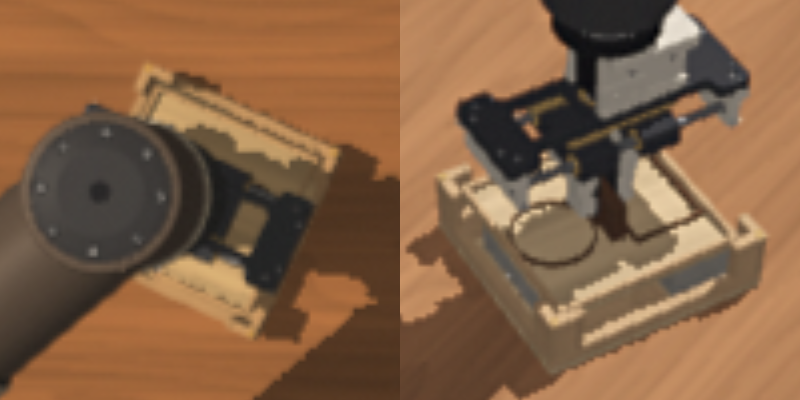

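Call:
play_rows(
  deltas="140 0 0 0 0 0 0;140 0 0 0 0 0 0;140 0 0 0 0 0 0;140 0 0 4 0 0 0;140 0 0 9 0 0 0;0 -2 -5 9 0 0 -10;0 -4 -11 9 0 0 -20;0 -6 -17 9 0 0 -30;0 -7 -23.8 9 0 0 -40;0 -7 -23.8 9 0 0 -50;0 -7 -23.8 9 0 0 -60;0 -7 -23.8 9 0 0 -70",
)

```text
t: 25.62
tcp_pos: [0.4802, -0.0173, 0.1456]
eef_rot: [-0.515, -0.484, 0.484, 0.516]
ft_force: [0.2, 0.3, 0.7]
width: 0.0875
```

Run:
```python
from h import *
st()
I={c:read_camera(c) for c in("top","scene")}
for c in I:
  for n in("tray_c","tin_c","bar_c"):print(c,n,[(np.round(d["point"],4).tolist(),round(d["score"],2)) for d in tip_of(c,n)[:2]])
for c in I: print(c,fit("tin_c",(480.5,-17,0,0),(c,)),fit("tray_c",(549,222,36,-23.2),(c,)),fit("bar_c",(492,-438,0,18.5),(c,)))
```

```text
t 25.62 tcp [480.2 -17.3 145.6] open yaw 176.39 down [-0.001 -0.    -1.   ] w 87.5 F [0.2 0.3 0.7] j [ 0.37  0.11 -0.52 -0.   -0.94 -0.44]
top tray_c [([0.5493, 0.2176, 0.056], 0.88)]
top tin_c []
top bar_c [([0.4983, -0.442, 0.0164], 0.46)]
scene tray_c [([0.5508, 0.2194, 0.0531], 0.63)]
scene tin_c [([0.4795, -0.0169, 0.0173], 0.71)]
scene bar_c [([0.491, -0.4366, 0.0178], 0.71), ([0.5505, 0.221, -0.0028], 0.39)]
top (array([480.5, -17. ,   0. ,   0. ]), np.float64(0.0), []) (array([551. , 227.4,  -4.6, -23.9]), np.float64(0.033), ['top']) (array([ 4.928e+02, -4.379e+02, -4.000e-01,  2.140e+01]), np.float64(0.154), ['top'])
scene (array([478.8, -21.8,   3.3,   1.6]), np.float64(0.131), ['scene']) (array([547.7, 220.2,  39.9, -24.4]), np.float64(0.061), ['scene']) (array([ 491.2, -438.2,   -1.6,   14.8]), np.float64(0.146), ['scene'])
```

Call:
play_rows(
  deltas="0 0 0 -3 0 0 -10;0 0 0 -7 0 0 -19.6;0 0 0 -11 0 0 -19.6;0 0 0 -13 0 0 -19.6;0 0 0 -13.4 0 0 -19.6;0 0 0 -13.4 0 0 -19.6;255 0 0 -13.4 0 0 -19.6;255 0 0 -13.4 0 0 -19.6;255 0 0 -13.4 0 0 -19.6;255 0 0 -13.4 0 0 -19.6;255 0 0 -13.4 0 0 -19.6;255 0 0 -13.4 0 0 -19.6",
  squeeze=15,
)

```text
t: 27.82
tcp_pos: [0.4802, -0.0168, 0.0115]
eef_rot: [-0.589, -0.391, 0.392, 0.589]
ft_force: [-0.5, 0.2, 2.0]
width: 0.0432
```

Run:
```python
from h import *
st()
```

```text
t 27.82 tcp [480.2 -16.8  11.5] open yaw 157.2 down [-0.002  0.    -1.   ] w 43.2 F [-0.5  0.2  2. ] j [ 0.37  0.3  -0.67 -0.   -0.6  -0.77]
```

Call:
play_rows(
  deltas="255 0 0 3 0 0 0;255 0 0 8 0 0 0;255 0 0 11 0 0 0;255 1.5 6 11 0 0 0;255 3 12 11 0 0 0;255 5.4 17 11 0 0 0;255 5.4 20.2 11 0 0 0;255 5.4 20.2 11 0 0 0;255 5.4 20.2 11 0 0 0",
)

```text
t: 28.95
tcp_pos: [0.5337, 0.1848, 0.1211]
eef_rot: [-0.588, -0.39, 0.392, 0.589]
ft_force: [-0.4, 0.9, -0.9]
width: 0.0437
```

Run:
```python
from h import *
st()
U=proj("scene",[.55,.22,.06])[0]; print("round frame from c7:",onplane("scene",U+(np.array([555-400,234])-200)/4,.043)*1e3)
I={c:read_camera(c) for c in("top","scene")}
for c in I:
  for n in("tray_c","tin_c"):print(c,n,[(np.round(d["point"],4).tolist(),round(d["score"],2)) for d in tip_of(c,n)[:2]])
o=np.hstack([cv2.warpAffine(I[c],np.array([[4,0,200-4*u],[0,4,200-4*v]],float),(400,400)) for c in I for u,v in proj(c,[.55,.22,.06])])
cv2.imwrite("pics/c8.png",o[:,:,::-1])
```

```text
t 28.95 tcp [533.7 184.8 121.1] open yaw 157.21 down [-0.003 -0.    -1.   ] w 43.7 F [-0.4  0.9 -0.9] j [ 0.68  0.27 -0.37 -0.   -0.93 -1.08]
round frame from c7: [[534.73578505 186.28919859  43.        ]]
top tray_c [([0.7961, 0.0519, 0.0431], 0.7)]
top tin_c [([0.4936, -0.4396, 0.0147], 0.43)]
scene tray_c [([0.5549, 0.2215, 0.0529], 0.76), ([0.5309, 0.1768, 0.0166], 0.27)]
scene tin_c [([0.5317, 0.1806, 0.1284], 0.46)]
```

View pics/c8.png

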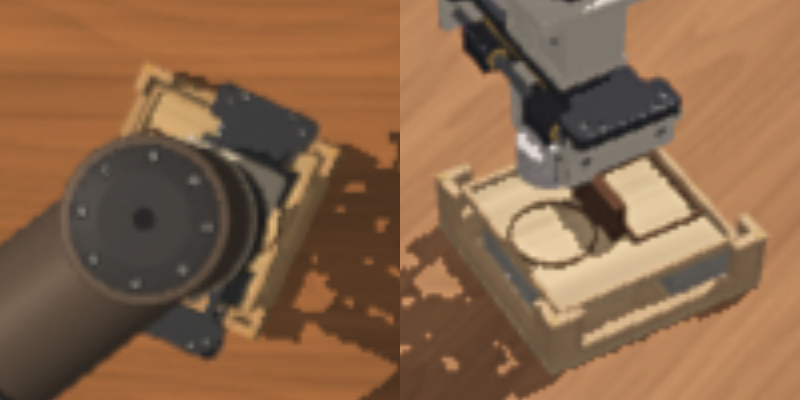

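Call:
play_rows(
  deltas="255 0.1 0.2 -2 0 0 0;255 0.1 0.2 -4 0 0 0;255 0.1 0.2 -5.2 0 0 0;255 0.1 0.2 -5.8 0 0 0;255 0.1 0.2 -6.2 0 0 0;255 0.1 0.2 -6.5 0 0 0;255 0.1 0.2 -6.7 0 0 0;255 0.1 0.2 -6.8 0 0 0;255 0.1 0.2 -6.8 0 0 0",
)

```text
t: 30.38
tcp_pos: [0.5353, 0.1866, 0.0538]
eef_rot: [-0.589, -0.391, 0.391, 0.59]
ft_force: [0.1, -0.3, -0.7]
width: 0.0435
```

Call:
play_rows(
  deltas="255 0 0 -0.08 0 0 0;255 0 0 -0.13 0 0 0;255 0 0 -0.13 0 0 0",
)

```text
t: 30.75
tcp_pos: [0.5353, 0.1866, 0.0526]
eef_rot: [-0.589, -0.391, 0.391, 0.59]
ft_force: [0.3, -0.2, 0.1]
width: 0.0436
```

Run:
```python
from h import *
st()
```

```text
t 30.75 tcp [535.3 186.6  52.6] open yaw 157.15 down [-0.001  0.    -1.   ] w 43.6 F [ 0.3 -0.2  0.1] j [ 0.68  0.36 -0.44 -0.   -0.77 -1.08]
```

Call:
play_rows(
  deltas="92 0 0 0 0 0 0;92 0 0 0 0 0 0;92 0 0 0 0 0 0;92 0 0 2.5 0 0 0;92 0 0 6 0 0 0;0 0 0 9 0 0 0;0 -0.5 -10 9 0 0 8;0 -1 -20 9 0 0 16;0 -2 -30 9 0 0 24;0 -3 -40 9 0 0 32;0 -4.3 -50 9 0 0 41.3;0 -4.3 -62.4 9 0 0 41.3",
)

```text
t: 32.25
tcp_pos: [0.5082, -0.1871, 0.143]
eef_rot: [-0.413, -0.574, 0.575, 0.413]
ft_force: [1.7, -0.6, 0.2]
width: 0.0876
```

Run:
```python
from h import *
st()
I={c:read_camera(c) for c in("top","scene")}
for c in I:
  for n in("tray_c","tin_c","bar_c"):print(c,n,[(np.round(d["point"],4).tolist(),round(d["score"],2)) for d in tip_of(c,n)[:2]])
for c in I: print(c,fit("bar_c",(492,-438,0,18.5),(c,)),rect(c,"bar_c",.03))
o=np.hstack([cv2.warpAffine(I[c],np.array([[4,0,200-4*u],[0,4,200-4*v]],float),(400,400)) for c in I for u,v in proj(c,[.55,.22,.06])])
cv2.imwrite("pics/c9.png",o[:,:,::-1])
```

```text
t 32.25 tcp [ 508.2 -187.1  143. ] open yaw -161.38 down [-0.    -0.001 -1.   ] w 87.6 F [ 1.7 -0.6  0.2] j [ 0.01  0.21 -0.4   0.   -0.96  0.31]
top tray_c [([0.5496, 0.2195, 0.0539], 0.93)]
top tin_c [([0.5363, 0.1838, 0.0562], 0.47)]
top bar_c [([0.4955, -0.4376, 0.0161], 0.61)]
scene tray_c [([0.5526, 0.2193, 0.0539], 0.9), ([0.4922, -0.4375, 0.0154], 0.34)]
scene tin_c [([0.5338, 0.1843, 0.0593], 0.67)]
scene bar_c [([0.4949, -0.4397, 0.0137], 0.77)]
top (array([ 491.9, -438.3,    1.5,   22.3]), np.float64(0.102), ['top']) [762.3, -199.3, 269.9, 30.6, 87.8, 0.58]
scene (array([ 488.9, -438.9,   -1.3,   12. ]), np.float64(0.178), ['scene']) [498.3, -441.0, 63.7, 42.9, 18.6, 0.74]
```

View pics/c9.png

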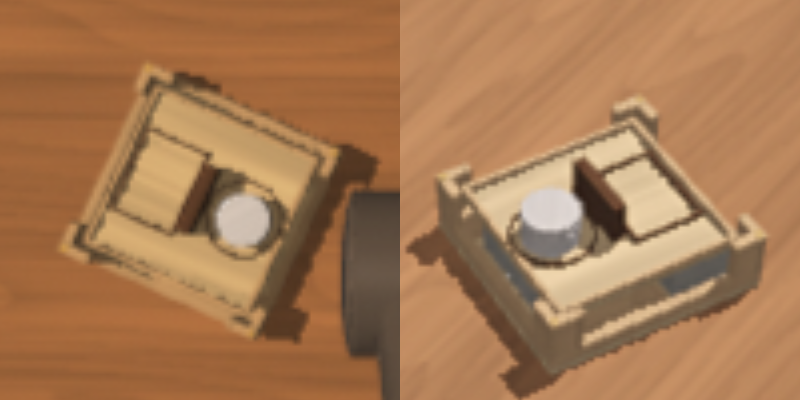

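Call:
play_rows(
  deltas="0 -0.5 -6 0 0 0 0;0 -1 -12 0 0 0 0;0 -1.5 -18 0 0 0 0;0 -1.5 -25.1 -2 0 0 0;0 -1.5 -25.1 -5 0 0 0;0 -1.5 -25.1 -7 0 0 0;0 -1.5 -25.1 -8 0 0 0;0 -1.5 -25.1 -8 0 0 0",
)

```text
t: 33.85
tcp_pos: [0.4939, -0.4348, 0.0624]
eef_rot: [-0.412, -0.574, 0.575, 0.413]
ft_force: [-0.7, -0.5, -0.0]
width: 0.0877
```

Run:
```python
from h import *
st()
```

```text
t 33.85 tcp [ 493.9 -434.8   62.4] open yaw -161.4 down [-0.002 -0.    -1.   ] w 87.7 F [-0.7 -0.5 -0. ] j [-0.43  0.47 -0.22  0.   -0.88  0.75]
```

Call:
play_rows(
  deltas="0 0 -0.3 -2.5 0 0 0;0 0 -0.3 -4.5 0 0 0;0 0 -0.3 -5.1 0 0 0;0 0 -0.3 -5.1 0 0 0;255 0 -0.3 -5.1 0 0 0;255 0 -0.3 -5.1 0 0 0;255 0 -0.3 -5.1 0 0 0;255 0 -0.3 -5.1 0 0 0;255 0 -0.3 -5.1 0 0 0;255 0 -0.3 -5.1 0 0 0",
)

```text
t: 35.1
tcp_pos: [0.4939, -0.4379, 0.0116]
eef_rot: [-0.412, -0.574, 0.575, 0.413]
ft_force: [-1.0, 0.6, 3.1]
width: 0.0542
```

Run:
```python
from h import *
st()
```

```text
t 35.1 tcp [ 493.9 -437.9   11.6] open yaw -161.4 down [-0.002 -0.    -1.   ] w 54.2 F [-1.   0.6  3.1] j [-0.43  0.53 -0.26  0.   -0.79  0.75]
```

Call:
play_rows(
  deltas="255 0 0 4 0 0 0;255 0 0 8 0 0 0;255 0.5 4 11 0 0 0;255 1 10 11 0 0 -5;255 2 16 11 0 0 -10;255 3 22 11 0 0 -15;255 4 28 11 0 0 -20;255 5 34 11 0 0 -25;255 5.5 40 11 0 0 -30;255 6 46 11 0 0 -35;255 6.5 52 11 0 0 -41.4;255 7 58 11 0 0 -41.4",
)

```text
t: 36.6
tcp_pos: [0.5636, 0.1443, 0.1215]
eef_rot: [-0.588, -0.391, 0.391, 0.59]
ft_force: [0.9, -0.1, -0.7]
width: 0.054
```

Run:
```python
from h import *
st()
```

```text
t 36.6 tcp [563.6 144.3 121.5] open yaw 157.12 down [-0.002  0.002 -1.   ] w 54.0 F [ 0.9 -0.1 -0.7] j [ 0.59  0.3  -0.34 -0.   -0.94 -0.98]
```

Call:
play_rows(
  deltas="255 0.2 6 0 0 0 0;255 0.2 11.2 0 0 0 0;255 0.2 11.2 0 0 0 0;255 0.2 11.2 0 0 0 0;255 0.2 11.2 0 0 0 0",
)

```text
t: 37.22
tcp_pos: [0.5655, 0.2552, 0.1214]
eef_rot: [-0.589, -0.39, 0.391, 0.59]
ft_force: [0.4, 0.8, -1.2]
width: 0.0539
```

Run:
```python
from h import *
st()
I={c:read_camera(c) for c in("scene",)}
print([(np.round(d["point"],4).tolist(),round(d["score"],2)) for d in tip_of("scene","bar_c")[:2]])
u,v=proj("scene",[.55,.22,.06])[0]
cv2.imwrite("pics/c10.png",cv2.warpAffine(I["scene"],np.array([[5,0,250-5*u],[0,5,300-5*v]]),(500,500))[:,:,::-1])
```

```text
t 37.23 tcp [565.5 255.2 121.4] open yaw 157.06 down [-0.002  0.001 -1.   ] w 53.9 F [ 0.4  0.8 -1.2] j [ 0.74  0.35 -0.25 -0.   -0.97 -1.14]
[([0.5549, 0.2212, 0.0514], 0.69), ([0.5636, 0.2574, 0.1242], 0.6)]
```

View pics/c10.png

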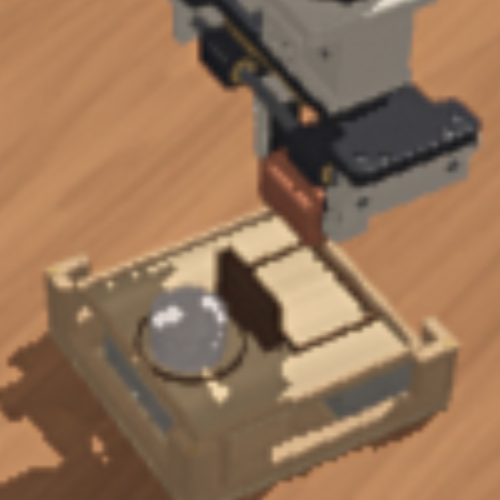

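Call:
play_rows(
  deltas="255 0 0.1 -2 0 0 0;255 0 0.1 -4 0 0 0;255 0 0.1 -5.2 0 0 0;255 0 0.1 -5.8 0 0 0;255 0 0.1 -6.2 0 0 0;255 0 0.1 -6.5 0 0 0;255 0 0.1 -6.7 0 0 0;255 0 0.1 -6.85 0 0 0;255 0 0.1 -6.9 0 0 0;255 0 0.1 -6.9 0 0 0",
)

```text
t: 38.58
tcp_pos: [0.5658, 0.2562, 0.0527]
eef_rot: [-0.589, -0.39, 0.391, 0.59]
ft_force: [0.2, 0.1, -0.7]
width: 0.0542
```

Call:
play_rows(
  deltas="255 0 0 -0.1 0 0 0;255 0 0 -0.15 0 0 0;255 0 0 -0.15 0 0 0",
)

```text
t: 38.95
tcp_pos: [0.5659, 0.2562, 0.0525]
eef_rot: [-0.589, -0.391, 0.39, 0.59]
ft_force: [-3.2, -0.9, 8.7]
width: 0.0539
```

Call:
play_rows(
  deltas="68 0 0 0.1 0 0 0;68 0 0 0.1 0 0 0;68 0 0 0.1 0 0 0;68 0 0 2.5 0 0 0;68 0 0 6 0 0 0;68 0 0 9 0 0 0;68 -2 -8 11 0 0 0;68 -4 -14 11 0 0 0;68 -6 -20 11 0 0 0;68 -6 -28 11 0 0 0;68 -6 -36 11 0 0 0;68 -6 -40 11 0 0 0",
)

```text
t: 40.45
tcp_pos: [0.5061, -0.1107, 0.1628]
eef_rot: [-0.589, -0.391, 0.39, 0.59]
ft_force: [2.3, 0.4, 0.7]
width: 0.0639
```

Run:
```python
from h import *
st()
I={c:read_camera(c) for c in("top","scene")}
for c in I:
  for n in("tray_c","tin_c","bar_c","long_stone_c","short_stone_c","mug_c","knife_c","brush"):print(c,n,[(np.round(d["point"],4).tolist(),round(d["score"],2)) for d in tip_of(c,n)[:1]])
o=np.hstack([cv2.warpAffine(I[c],np.array([[4,0,200-4*u],[0,4,200-4*v]],float),(400,400)) for c in I for u,v in proj(c,[.55,.22,.06])])
cv2.imwrite("pics/c11.png",o[:,:,::-1])
```

```text
t 40.45 tcp [ 506.1 -110.7  162.8] open yaw 157.1 down [ 0.     0.002 -1.   ] w 63.9 F [2.3 0.4 0.7] j [ 0.16  0.15 -0.42 -0.   -1.   -0.56]
top tray_c [([0.5499, 0.2222, 0.0561], 0.86)]
top tin_c [([0.5346, 0.1855, 0.0551], 0.53)]
top bar_c [([0.5683, 0.2544, 0.0604], 0.62)]
top long_stone_c []
top short_stone_c []
top mug_c [([0.7971, 0.0557, 0.0405], 0.84)]
top knife_c [([0.7647, -0.2094, 0.0043], 0.71)]
top brush [([0.7744, 0.2299, -0.0006], 0.86)]
scene tray_c [([0.5541, 0.2206, 0.0534], 0.75)]
scene tin_c [([0.5343, 0.1862, 0.0592], 0.57)]
scene bar_c [([0.5622, 0.2568, 0.0542], 0.58)]
scene long_stone_c []
scene short_stone_c [([0.536, 0.1794, 0.0161], 0.38)]
scene mug_c [([0.8002, 0.0483, 0.0399], 0.64)]
scene knife_c [([0.7652, -0.211, 0.0021], 0.78)]
scene brush [([0.7735, 0.2295, -0.0047], 0.83)]
```

View pics/c11.png

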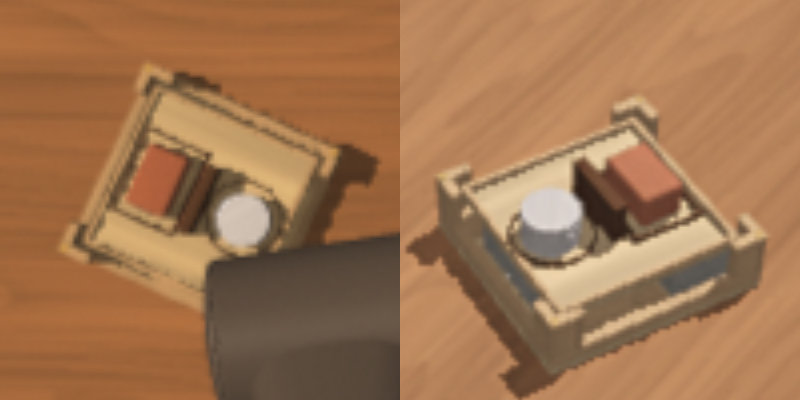

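```bash
python3 -c "
from rig import *
print(finish_job())"
```

```text
the job is handed in; nothing more can be done
None
```

The sharpening kit is packed and the job is handed in at about 40 s of the 136 s allowed. I set both whetstones into their bays and released each one only after the wrist force showed contact. Then I laid the empty tray between the posts on the stones, and put the tin in the round frame and the bar in the rectangular frame.

**Final pictures and network readings:**
- **Tray:** it lies level, its point at about (0.551, 0.221, 0.055) m. That is within about 3 mm of my estimate of the case centre.
- **Tin and bar:** both stand inside their frames. Averaged over the two views, the bar is about 1 mm off its frame centre. The tin read about 36 to 40 mm off the tray's centre, against a nominal 38.5.
- **Mug, knife and brush:** their readings are within a few millimetres of the start, which is the networks' noise.
- **Gripper:** it is open and clear of everything.

**Checks that failed or disagreed:**
- **Stones under the tray:** the networks mostly no longer found the stones there. Their last good check, made before the tray went on, showed both lying flat in their bays.
- **Silhouette fits:** single-camera fits for the tray and the bar scattered by several millimetres and up to about 10°. One case fit failed because of a wrong mask. I relied on two-view fits and the model drawn over the pictures instead.
- **Case fit:** the two-view fit put the case about 4 mm high. I used the stated heights, and the contact forces agreed with them.

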